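# Load the turner into the utensil caddy and lift it for carrying

### The job

Take the pancake turner out of the leaning bin and stand it, handle down, in the empty cup of the utensil caddy, and let go of it. Then lift the caddy by its bar handle, without tipping it and with the turner and the tongs standing in it, and finish while holding it still and level in the air, well clear of the counter (about a hand's breadth). Leave the spoon and everything else where it is.

Things in the scene. Friction and masses are not known exactly. Their poses are not given: they have to be found in the camera images.
- turner: Teal silicone pancake turner, 200 mm long, 90 g, blade up in either slot of the bin, leaning about 30 degrees towards the robot; draws out along its own z (120 mm to clear). Origin: centre of the handle's foot; z: foot to blade, x: normal to the blade. Handle 20 (y) by 14 mm (x), z 0 to 137 mm; flat blade 60 mm wide (y), 9 mm thick (x), z 135 to 200 mm.
- turner_blade (a point): Point in the middle of the turner's blade, 172 mm from the foot along z; a good place to grip, across the 9 mm thickness, approaching along the shaft. Axes as the turner's.
- spoon: Teal silicone spoon with the same handle as the turner but a round flat head 48 mm across and 9 mm thick centred 158 mm from the foot; it stands in the other slot of the bin. Leave it. Origin: centre of the handle's foot, z along the shaft.
- bin: Fixed beige plastic tilt-out bin, 210 mm wide (y); upright box 170 mm high behind it (x 55 to 175 mm). Origin: on the counter, under the centre of the slots' floor, 30 mm up. It leans 0.52 rad to its -x, its front. Two slots, at y = +50 and -50 mm, each 26 mm wide (y), 34 mm front to back, 115 mm deep along the lean.
- caddy: Loose utensil caddy, 0.5 kg empty. Wooden base 250 (x) by 90 (y) by 8 mm; origin under its centre, z up. Two square steel cups, inside 36 by 36 mm, wall 3 mm, floor at z = 8, rim at z = 108 mm, at x = +105 mm (empty) and -105 mm (tongs), y = 0. Between them, posts at x = -38 and +38 mm carry a wooden bar handle along x, 90 mm long, 16 by 16 mm, centre at z = 190 mm.
- caddy_bar (a point): Centre of the caddy's bar handle, 190 mm above the caddy's underside; grip the bar here across its 16 mm width (the caddy's y), from above.
- caddy_cup (a point): Centre of the mouth of the caddy's empty cup, at its rim, 100 mm above the cup's floor. Axes as the caddy's.
- tongs: Steel locking tongs, locked shut, 190 mm long, 26 mm wide at most, about 0.1 kg, standing loosely in the caddy's other cup. Origin: centre of the lower end, z along their length. They stay in that cup.
- egg_ring: Bystander: stainless steel egg ring, 96 mm across, 22 mm high, origin under its centre.
- creamer: Bystander: white ceramic creamer, 68 mm across, 75 mm high, with a loop handle reaching 56 mm out at its +y; origin under its centre.
- pinch_bowl: Bystander: glass pinch bowl, 80 mm across, 34 mm high, origin under its centre.
- shaker: Bystander: steel shaker, 46 mm across, 90 mm high, origin under its centre.
- butter_dish: Bystander: closed white ceramic butter dish, 90 mm (x) by 140 mm (y) by 50 mm high, origin under its centre.
Not all that is in view belongs to the job. Leave any pink look-alike of the turner alone. There is more than one size of the tongs; the one meant has the size given above.

How it is judged:
On the way, in this order (a step that is already met when the one before it is completed fails the run):
1. the turner stands handle down in the empty cup, released, with the caddy still on the counter (x of turner in the frame of caddy between 0.087 and 0.123 m and y of turner in the frame of caddy between -0.018 and 0.018 m and z of turner in the frame of caddy between 0 and 0.025 m and angle between turner's own z axis and vertical below 0.35 rad and contact force between the fingers and turner below 0.05 N and height (world z) of caddy below 0.01 m), for 0.2 s.
2. the caddy is lifted clear, level, held by the fingers (height (world z) of caddy above 0.05 m and angle between caddy's own z axis and vertical below 0.16 rad and contact force between the fingers and caddy above 1 N), for 0.3 s.
At the end, for the whole second after the job is handed in: Caddy held by the fingers, underside over 50 mm up, tilt under 0.14 rad, under 30 mm/s and 0.15 rad/s, touching no bystander or bin; turner in the +x cup, untouched by the fingers, and tongs in the -x cup: feet within 18 mm of its axis in x, y and 17 mm of its floor, lean under 0.35 rad (height (world z) of caddy above 0.05 m and angle between caddy's own z axis and vertical below 0.14 rad and linear speed of caddy below 0.03 m/s and angular speed of caddy below 0.15 rad/s and contact force between the fingers and caddy above 1 N and contact force between the fingers and turner below 0.05 N and contact force between caddy and egg_ring below 0.1 N and contact force between caddy and creamer below 0.1 N and contact force between caddy and pinch_bowl below 0.1 N and contact force between caddy and shaker below 0.1 N and contact force between caddy and butter_dish below 0.1 N and contact force between caddy and spoon below 0.1 N and contact force between caddy and bin below 0.1 N and x of turner in the frame of caddy between 0.087 and 0.123 m and y of turner in the frame of caddy between -0.018 and 0.018 m and z of turner in the frame of caddy between 0 and 0.025 m and angle between each of turner, tongs's own z axis and vertical below 0.35 rad and x of tongs in the frame of caddy between -0.123 and -0.087 m and y of tongs in the frame of caddy between -0.018 and 0.018 m and z of tongs in the frame of caddy between 0 and 0.025 m); the arm keeps its last pose, push and grip.
It fails at once if the caddy is tipped by more than 0.3 rad (angle between caddy's own z axis and vertical above 0.3 rad).
It fails at once if the spoon, egg ring, creamer, pinch bowl, shaker or butter dish is displaced by more than 40 mm (distance of any of egg_ring, creamer, pinch_bowl, shaker, butter_dish, spoon from where it was at the start of the episode above 0.04 m).
It also fails if it takes over 54 s, if anything falls off the work surface, if the arm or the gripper's body presses on something with over 40 N, if the wrist force passes 120 N, or if a joint passes its speed limit or range.

### The arm

A 6-joint arm with a two-finger parallel gripper is mounted at the origin on the work surface. World frame = base frame: x ahead of the robot, y to its left, z up, the work surface at z = 0. Lengths are in m, angles in rad, forces in N, time in s.
With the tool pointing down it reaches from about 0.3 to 0.775 m from the base axis. Payload 14.6 kg.
Tool frame: the origin (TCP) lies midway between the tips of the shut fingers; the grasp point (between the pads) lies 19 mm behind it; z points along the fingers, y is the direction in which the jaws open and shut (so a half turn about z gives the same grasp; the last joint's range is limited). The gripper opens to 85 mm and grips with 20 to 120 N. Pads are 22 mm wide; open, the fingers measure 114 mm over their backs; the gripper's body (76 mm by 85 mm) begins 54 mm behind the grasp point. The pads swing forward as they close: fully open they stand 13 mm farther back than shut.
Start: joints at [-1.183, 0.3, 1.521, -0, 1.321, -0.067], TCP at [0.242, -0.494, 0.206] pointing down, gripper open.
Joint ranges: [-3.03, 3.03], [-0.79, 2.21], [0.23, 2.52], [-1.04, 4.18], [0, 3.07], [-2.55, 2.55]. Speed limits (rad/s): [2.22, 2.22, 2.57, 3.14, 3.14, 3.14].

### API

Orientations are given as a 3x3 rotation matrix whose columns are the frame's x, y, z axes.
In Python, from plant import ctrl gives the robot as it stands. Calls block until the motion is done:
- ctrl.goto(position, orientation): joint-space move of the TCP to a pose.
- ctrl.move_l(position, ori=None, v=0.15, contact_N=None): straight line of the TCP; ori=None keeps the orientation; v is the mean speed in m/s. With contact_N (N) it stops when the force on the tool has changed by that much, and returns True; else False.
- ctrl.move_joints(angles): joint-space move.
- ctrl.gripper_open() and ctrl.close(): open the fingers fully, or close them until they stop; the grip force is fixed at half the most.
- ctrl.sleep(seconds).
- ctrl.ik(position, orientation): joint angles nearest the present ones, or None.
- ctrl.state(): the state.
- ctrl.grab_frame(name): name is "scene" or "top" or "wrist"; returns a dict with "frame" (420x560x3 uint8, blue, green, red), "vfov" (degrees; the focal length in pixels is half the picture's height over the tangent of half this angle, whatever the lens; pixels are square), "cx", "cy" (the principal point, pixels), "k1" (the pictures are not rectified: a ray, as slopes to the right and down, at radius r is drawn at 1 + k1 r^2 times it, then the intrinsics apply), "world_from_camera" (4x4, takes a point from camera to world coordinates). Camera axes: x right, y down, z forward; pixel columns grow to the right and rows downward; lengths in m; the calibration is good to about 2 mm. A picture is of the moment at which its call begins. There is no depth.
A pose or a line that the arm cannot do raises ctrl.IKError and nothing moves.
- ctrl.hand_in(): hands the job in, once; it reports no verdict.
Trained networks look in the newest picture that a camera, given by its name, has taken for a name from the list of things; names that differ only in an ending like _2 or _b are one class to them, and where a whole thing is asked for, a point or a joint stands for the part that bears it (a point fixed in the world has none). Each returns a list of dicts, best first, with "score" (0 to 1); they miss things now and then, are a little off and sometimes report something else, mostly with a low value. They report only what shows in the picture. A call takes as long as a camera call. They do not tell look-alikes from the thing itself.
- ctrl.find_in(target, camera): "bbox" ([left, top, right, bottom] in pixels, round what is visible of it).
- ctrl.masks_of(target, camera): "pixels" (420x560 bool, what is visible of it) and "bbox" ([left, top, right, bottom] in pixels, round what is visible of it).
The state is a dict: "time": time; "joint_positions": joint angles; "joint_velocities": joint speeds; "tau": joint torques, N m; "eef_pos": TCP position; "eef_rot": TCP orientation; "ft_force": force on the tool from outside, world axes, zero at the start; "wrist_torque": the same for the moment, N m; "width": finger opening in m.
Only numpy, scipy, OpenCV 4.12 (cv2) and the standard library are available. Lean on these libraries where they do the work, as an engineer would, in place of code of your own. Each camera call takes 0.05 s, during which the arm holds its last target.

## Working session

There is one attempt and no reset: what is moved stays moved. The work goes in short steps, each a Python script; the robot and the scene stay as the last script left them, time stands still between calls to the robot, and variables do not carry over. Pictures are saved under pics/ and viewed, and the job is handed in when it is done.

```bash
ls; mkdir -p pics; python3 - <<'E'
from plant import ctrl
import cv2
for n in ("scene","top","wrist"):
    f=ctrl.grab_frame(n); cv2.imwrite(f"pics/{n}0.png",f["frame"])
    print(n,f["vfov"],f["cx"],f["cy"],f["k1"],f["world_from_camera"].round(3).tolist())
print(ctrl.state())
E
```

```text
pics
scene 45.332294091037866 281.11647695929855 209.73492426531334 -0.15098749210607412 [[0.665, 0.617, -0.42, 1.027], [0.747, -0.549, 0.376, -0.374], [0.002, -0.564, -0.826, 1.145], [0.0, 0.0, 0.0, 1.0]]
top 51.276797277689 278.1633841489974 216.6543009219792 -0.11035779659287785 [[0.017, -0.996, 0.092, 0.402], [-1.0, -0.015, 0.027, 0.041], [-0.025, -0.092, -0.995, 1.358], [0.0, 0.0, 0.0, 1.0]]
wrist 64.54412085626107 279.98066860766653 209.22310489456748 0.019920572300714135 [[0.44, -0.857, -0.267, 0.311], [-0.898, -0.421, -0.13, -0.461], [-0.001, 0.297, -0.955, 0.374], [0.0, 0.0, 0.0, 1.0]]
{'time': 0.15, 'joint_positions': array([-1.18260926e+00,  3.00315823e-01,  1.52147131e+00,  5.19892962e-05,
        1.32067739e+00, -6.65848717e-02]), 'joint_velocities': array([-0.0005894 , -0.00143606, -0.0027844 , -0.00089123, -0.00081937,
       -0.00018061]), 'tau': array([ 1.02773854e-03, -5.43670499e+01, -3.61887288e+01, -2.67771281e-05,
        3.17648482e-03, -5.11738654e-05]), 'eef_pos': array([ 0.24153015, -0.49389828,  0.20555294]), 'eef_rot': array([[ 8.98366906e-01,  4.39245741e-01, -2.83387549e-04],
       [ 4.39245819e-01, -8.98366533e-01,  8.26063595e-04],
       [ 1.08259026e-04, -8.66584993e-04, -9.99999619e-01]]), 'ft_force': array([ 0.04362896,  0.35877385, -0.82920841]), 'wrist_torque': array([-0.03840213,  0.01221821, -0.02463229]), 'width': 0.08564158604321394}
```

View pics/scene0.png

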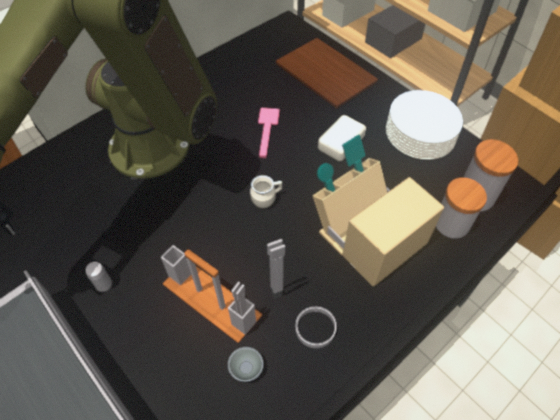

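View pics/top0.png

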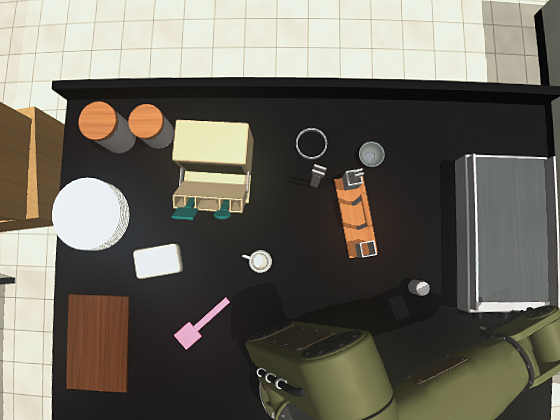

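View pics/wrist0.png

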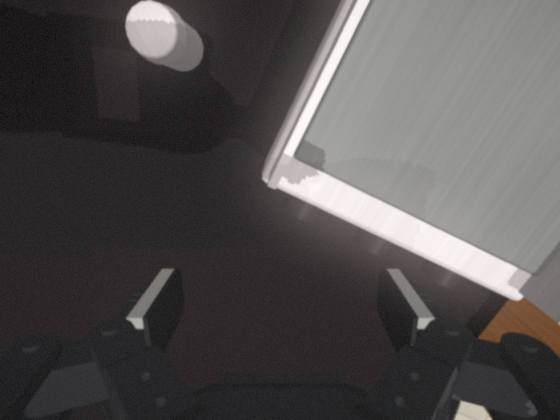

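The scene shows the bin at about (350,205) with the turner in the slot nearer the butter dish (blade at (354,150)). The caddy is at (212,295), with its empty cup at (175,263) and the tongs cup at (241,315). A second pair of tongs stands loose at (277,265). Next I'll zoom in for keypoints.

```bash
cat > h.py <<'E'
import numpy as np, cv2
from scipy.optimize import least_squares
def cam(f):
    F=210/np.tan(np.radians(f["vfov"]/2)); return dict(F=F,cx=f["cx"],cy=f["cy"],k1=f["k1"],T=np.array(f["world_from_camera"]))
def proj(c,P):
    P=np.atleast_2d(P); q=(P-c["T"][:3,3])@c["T"][:3,:3]
    s=q[:,:2]/q[:,2:]; r2=(s**2).sum(1,keepdims=True); s=s*(1+c["k1"]*r2)
    return s*c["F"]+[c["cx"],c["cy"]]
def ray(c,uv):
    d=(np.array(uv,float)-[c["cx"],c["cy"]])/c["F"]; s=d.copy()
    for _ in range(30): s=d/(1+c["k1"]*(s@s))
    v=c["T"][:3,:3]@np.r_[s,1]; return c["T"][:3,3],v/np.linalg.norm(v)
def onplane(c,uv,z):
    o,v=ray(c,uv); return o+v*(z-o[2])/v[2]
def crop(img,box,k,name):
    l,t,r,b=box; im=cv2.resize(img[t:b,l:r],None,fx=k,fy=k,interpolation=cv2.INTER_CUBIC)
    im=cv2.convertScaleAbs(im,alpha=1.3,beta=15)
    for x in range((l+9)//10*10,r,10): cv2.putText(im,str(x),((x-l)*k,8),0,.3,(0,255,255),1); cv2.line(im,((x-l)*k,0),((x-l)*k,4),(0,255,255),1)
    for y in range((t+9)//10*10,b,10): cv2.putText(im,str(y),(0,(y-t)*k),0,.3,(0,255,255),1)
    cv2.imwrite(name,im)
E
python3 - <<'E'
from plant import ctrl
from h import *
import pickle
fr={}
for n in ("scene","top"):
    f=ctrl.grab_frame(n); fr[n]=f
    for t in ("turner","spoon","bin","caddy","tongs","egg_ring","creamer","pinch_bowl","shaker","butter_dish"):
        r=ctrl.masks_of(t,n); fr[n,t]=r
        print(n,t,[(round(x["score"],2),[int(v) for v in x["bbox"]],int(x["pixels"].sum())) for x in r])
pickle.dump(fr,open("fr.pkl","wb"))
S=fr["scene"]["frame"];T=fr["top"]["frame"]
crop(S,(150,230,350,380),4,"pics/s_cad.png")
crop(S,(300,125,450,290),4,"pics/s_bin.png")
crop(T,(290,120,400,270),4,"pics/t_cad.png")
crop(T,(160,110,265,230),5,"pics/t_bin.png")
E
```

```text
scene turner [(0.75, [341, 134, 364, 170], 535), (0.71, [260, 105, 280, 158], 564), (0.6, [230, 282, 247, 314], 357)]
scene spoon [(0.72, [316, 160, 338, 190], 342)]
scene bin [(0.57, [313, 158, 442, 285], 9745)]
scene caddy [(0.83, [161, 242, 259, 341], 4118)]
scene tongs [(0.86, [269, 240, 280, 295], 719), (0.54, [229, 283, 248, 313], 328)]
scene egg_ring [(0.73, [293, 308, 335, 348], 319)]
scene creamer [(0.6, [250, 173, 281, 203], 719)]
scene pinch_bowl [(0.95, [228, 347, 262, 382], 951)]
scene shaker [(0.89, [86, 261, 113, 289], 433)]
scene butter_dish [(0.78, [317, 115, 370, 161], 1148)]
top turner [(0.65, [173, 196, 198, 220], 344), (0.58, [170, 301, 231, 349], 701), (0.29, [338, 169, 377, 257], 2401)]
top spoon [(0.48, [210, 202, 230, 219], 200)]
top bin [(0.71, [170, 120, 254, 212], 6608), (0.46, [334, 172, 380, 254], 2280)]
top caddy [(0.87, [339, 172, 376, 259], 2234)]
top tongs [(0.71, [313, 165, 325, 188], 233), (0.69, [348, 166, 366, 184], 154)]
top egg_ring [(0.45, [301, 132, 323, 162], 71)]
top creamer [(0.62, [245, 250, 271, 270], 405), (0.52, [208, 198, 231, 221], 259), (0.47, [335, 170, 379, 259], 2289), (0.37, [303, 131, 323, 136], 60)]
top pinch_bowl []
top shaker [(0.74, [407, 279, 428, 297], 283)]
top butter_dish [(0.78, [133, 244, 183, 280], 1353)]
```

View pics/s_cad.png

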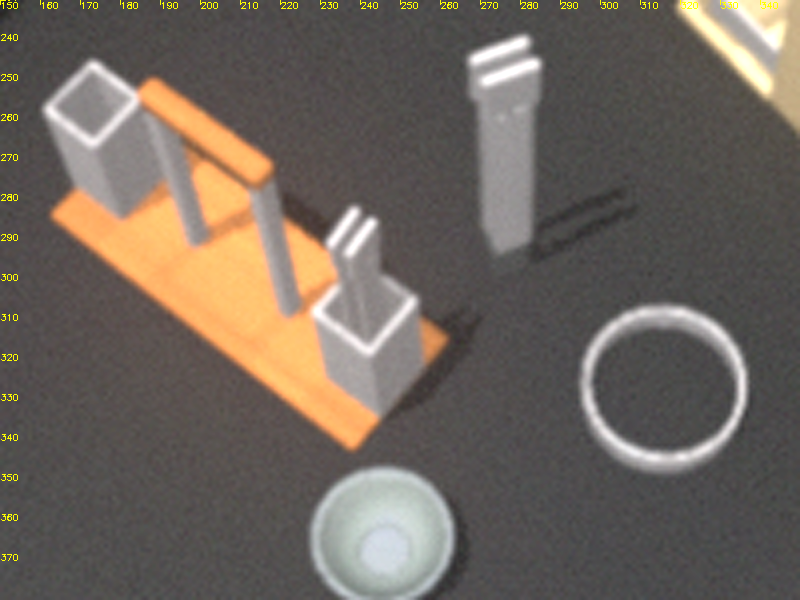

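View pics/s_bin.png

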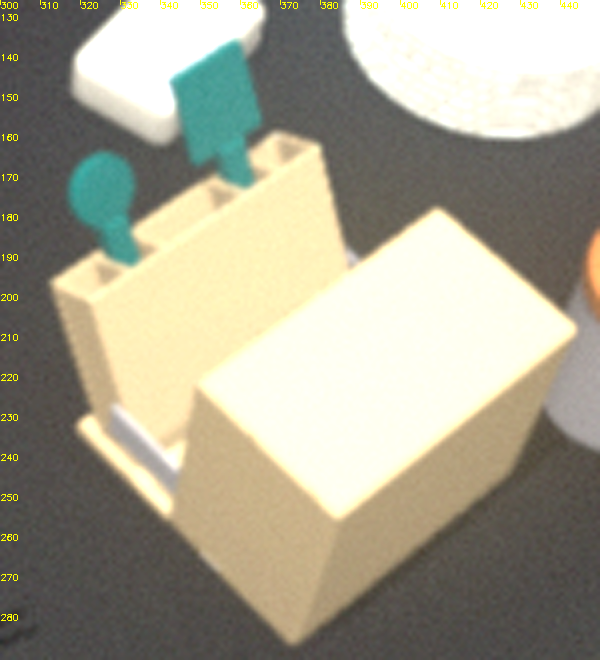

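View pics/t_cad.png

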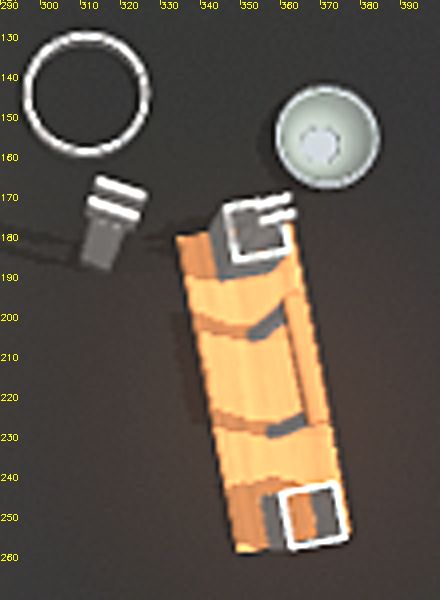

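View pics/t_bin.png

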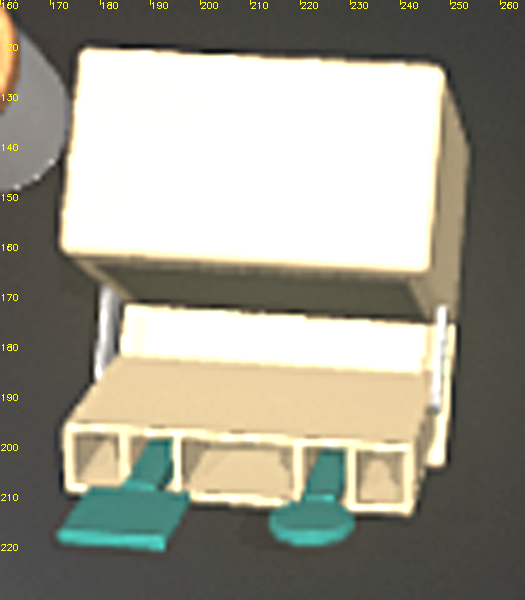

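```bash
cat > fit.py <<'E'
from h import *
import pickle
from scipy.spatial.transform import Rotation as R
fr=pickle.load(open("fr.pkl","rb")); C={n:cam(fr[n]) for n in("scene","top")}
def fit(obs,p0,f):
    def res(p):
        out=[]
        for n in C:
            o=[x for x in obs if x[0]==n]
            w=np.array([x[3] if len(x)>3 else 1 for x in o])[:,None]
            out.append(((proj(C[n],f(p,np.array([x[1] for x in o])))-np.array([x[2] for x in o]))*w).ravel())
        return np.concatenate(out)
    s=least_squares(res,p0,loss="soft_l1",f_scale=1.5); return s.x,res(s.x)
def planar(p,P): return P@R.from_euler("z",p[2]).as_matrix().T+[p[0],p[1],0]
a=.021
co=[]
for n,L in (("scene",{(1,1):(161,257),(1,-1):(173,246),(-1,-1):(185,254),(-1,1):(173,266)}),("top",{(-1,1):(373,241),(1,1):(376,256),(1,-1):(362,259),(-1,-1):(359,243)})):
    for (i,j),uv in L.items(): co.append((n,(.105+i*a,j*a,.108),uv))
for (i,j),uv in {(1,1):(228.5,308.5),(-1,1):(241.5,318.5),(-1,-1):(254,304.5)}.items(): co.append(("scene",(-.105+i*a,j*a,.108),uv))
for (i,j),uv in {(1,1):(362.5,183.5),(1,-1):(348,186.5)}.items(): co.append(("top",(-.105+i*a,j*a,.108),uv))
co+= [("scene",(.125,.045,.004),(163.5,284.5)),("scene",(-.125,.045,.004),(238,341.5)),("scene",(-.125,-.045,.004),(261,316)),("top",(-.125,-.045,.006),(333.5,179.5)),("top",(.125,-.045,.006),(349,258))]
co+= [("scene",(.045,-.008,.198),(188,249.5)),("scene",(-.045,.008,.198),(214,276)),("scene",(-.045,-.008,.198),(218.5,271.5))]
cad,r=fit(co,[.4,-.15,3.14],planar); print("caddy",cad.round(4),r.round(1))
bo=[]
for n,L in (("scene",{(1,1):(444,207),(1,-1):(384,254.5),(0,-1):(349,221),(0,1):(409,177)}),("top",{(1,1):(175.5,119.5),(1,-1):(248.5,123),(0,-1):(246,164),(0,1):(172,160)})):
    for (i,j),uv in L.items(): bo.append((n,(.055+.12*i,j,.170),uv))
bn,r=fit(bo,[.6,.25,0,.105],lambda p,P: planar(p,P*[1,p[3],1])); print("bin",bn.round(4),r.round(1))
def full(p,P): return P@R.from_rotvec(p[3:]).as_matrix().T+p[:3]
B=R.from_euler("z",bn[2])*R.from_euler("y",-.52)
foot=planar(bn,np.array([[0,.05,.03]]))[0]
p0=np.r_[foot,B.as_rotvec()]
print("nominal foot",foot,"axis",B.as_matrix()[:,2])
tobs=[("scene",(0,.03,.2),(358.5,135)),("scene",(0,-.03,.2),(343,145.5)),("scene",(0,.03,.135),(365,156)),("scene",(0,-.03,.135),(347.5,165.5)),
("top",(0,.03,.2),(171.5,217.5)),("top",(0,-.03,.2),(192,219)),("top",(0,.03,.135),(178,207.5)),("top",(0,-.03,.135),(197,208.5))]
for n in C: print(n,[(x[2],proj(C[n],full(p0,np.array([x[1]])))[0].round(1).tolist()) for x in tobs if x[0]==n])
def res(p):
    q=np.r_[p[:3],(R.from_rotvec(p[3:])*B).as_rotvec()]
    return np.concatenate([np.r_[[v for x in tobs for v in proj(C[x[0]],full(q,np.array([x[1]])))[0]-x[2]]],(p[:3]-foot)/.006,p[3:]/.05])
s=least_squares(res,np.r_[foot,0,0,0]); tr=R.from_rotvec(s.x[3:])*B
print("turner foot",s.x[:3],tr.as_matrix().round(3).tolist(),s.x[3:].round(3),s.fun[:16].round(1))
print("blade pt",s.x[:3]+tr.as_matrix()[:,2]*.172)
for nm,n,uv,z in(("creamer","top",(260,261),.075),("shaker","top",(419,286),.09),("pinch","scene",(246,364),.03),("egg","scene",(316,327),.02),("butter","top",(158,261),.05),("tall tongs","scene",(272,292),0),("talltop","top",(319,168),.2)): print(nm,onplane(C[n],uv,z).round(3))
pickle.dump((cad,bn,s.x[:3],tr.as_matrix()),open("pose.pkl","wb"))
E
python3 fit.py
```

```text
caddy [ 0.5316 -0.1617  3.3302] [-0.6  0.1 -0.3 -1.   0.3  0.4  0.   0.8 -1.1 -0.5  0.4  0.4 -0.   0.4
 -1.2 -0.6 -0.   1.3  0.8 -1.3 -0.4 -1.6 -0.5 -0.1  0.  -1.   0.3 -0.5
  0.  -1.  -0.4 -1.5 -0.1  0.  -0.3 -0.3  0.  -0.9  0.2 -0.  -0.6  0.6]
bin [ 0.6064  0.2725 -0.0475  0.1039] [ 0.5 -0.1  0.4  0.6 -1.2 -0.9 -0.8 -0.9  0.4 -0.8  0.2 -0.8 -0.5  0.
 -0.1  0. ]
nominal foot [0.60873748 0.32248013 0.03      ] axis [-0.49631946  0.02359795  0.86781918]
scene [((358.5, 135), [360.0, 135.2]), ((343, 145.5), [342.9, 146.2]), ((365, 156), [365.9, 157.1]), ((347.5, 165.5), [349.3, 168.3])]
top [((171.5, 217.5), [172.1, 214.1]), ((192, 219), [194.1, 215.5]), ((178, 207.5), [178.4, 204.7]), ((197, 208.5), [199.3, 206.0])]
turner foot [0.60465088 0.32403484 0.02670017] [[0.854, 0.048, -0.517], [-0.03, 0.999, 0.044], [0.519, -0.022, 0.855]] [-0.023 -0.024 -0.001] [ 0.3 -0.9 -1.2 -0.8 -0.2  0.2  0.8  1.5 -0.9 -0.2  0.3 -0.3 -0.7 -0.2
  1.1  0.1]
blade pt [0.51568476 0.33156405 0.17371153]
creamer [0.389 0.127 0.075]
shaker [ 0.324 -0.335  0.09 ]
pinch [ 0.722 -0.205  0.03 ]
egg [ 0.76  -0.023  0.02 ]
butter [0.382 0.438 0.05 ]
tall tongs [ 0.615 -0.035  0.   ]
talltop [ 0.642 -0.035  0.2  ]
```

```bash
cat > plan.py <<'E'
from plant import ctrl
import numpy as np,pickle
from scipy.spatial.transform import Rotation as R
cad,bn,foot,T=pickle.load(open("pose.pkl","rb"))
def toolR(z,y):
    z=z/np.linalg.norm(z); y=y-z*(y@z); y=y/np.linalg.norm(y); return np.c_[np.cross(y,z),y,z]
Cr=R.from_euler("z",cad[2]).as_matrix()
cup=np.r_[cad[:2],0]+Cr@[.105,0,0]
E
python3 - <<'E'
from plan import *
for s in (1,-1):
    O=toolR(-T[:,2],s*T[:,0])
    print(s,"pre",ctrl.ik(foot+T[:,2]*.27,O),"grasp",ctrl.ik(foot+T[:,2]*.153,O),"out",ctrl.ik(foot+T[:,2]*.31,O))
    O2=toolR(np.array([0,0,-1.]),s*Cr[:,1]); print("place",ctrl.ik(cup+[0,0,.161],O2),ctrl.ik(cup+[0,0,.36],O2))
    print("bar",ctrl.ik(np.r_[cad[:2],.171],O2),ctrl.ik(np.r_[cad[:2],.35],O2))
E
```

```text
1 pre [ 0.74171028  0.12405429  1.70493729 -0.4781184   0.97836588  0.98713232] grasp [ 0.6550909   0.31691702  1.71552264 -0.53193852  0.76111659  1.02278958] out [ 0.77479988  0.06977266  1.68446985 -0.46760658  1.05961435  0.98092165]
place [-4.79296349e-01  1.56429280e-01  1.80727468e+00 -4.44089210e-16
  1.17788869e+00  9.02854468e-01] [-4.79296349e-01  3.46945650e-02  1.47844453e+00 -4.44089210e-16
  1.62845356e+00  9.02854468e-01]
bar [-3.61264436e-01  3.42671380e-01  1.54823403e+00 -4.44089210e-16
  1.25068725e+00  1.02088638e+00] [-3.61264436e-01  2.50676353e-01  1.25577661e+00 -4.44089210e-16
  1.63513969e+00  1.02088638e+00]
-1 pre [ 0.74171028  0.12405429  1.70493729 -0.4781184   0.97836588 -2.15446033] grasp [ 0.6550909   0.31691702  1.71552264 -0.53193852  0.76111659 -2.11880307] out [ 0.77479988  0.06977266  1.68446985 -0.46760658  1.05961435 -2.160671  ]
place [-4.79296349e-01  1.56429280e-01  1.80727468e+00 -4.44089210e-16
  1.17788869e+00 -2.23873819e+00] [-4.79296349e-01  3.46945650e-02  1.47844453e+00 -4.44089210e-16
  1.62845356e+00 -2.23873819e+00]
bar [-3.61264436e-01  3.42671380e-01  1.54823403e+00 -4.44089210e-16
  1.25068725e+00 -2.12070627e+00] [-3.61264436e-01  2.50676353e-01  1.25577661e+00 -4.44089210e-16
  1.63513969e+00 -2.12070627e+00]
```

```bash
python3 - <<'E'
from plan import *
from h import *
p=ctrl.state()["eef_pos"]; O=ctrl.state()["eef_rot"]
ctrl.move_l(p+[0,0,.2],v=.25)
O=toolR(-T[:,2],T[:,0])
ctrl.goto(foot+T[:,2]*.30,O)
s=ctrl.state(); print(s["time"],s["eef_pos"],foot+T[:,2]*.30)
f=ctrl.grab_frame("wrist"); pickle.dump(f,open("w1.pkl","wb")); im=f["frame"].copy()
c=cam(f)
for P in ((0,.03,.2),(0,-.03,.2),(0,.03,.135),(0,-.03,.135),(0,0,.172)):
    u=proj(c,foot+T@np.array(P))[0]; print(u); cv2.circle(im,tuple(int(v) for v in u),3,(0,0,255),-1)
cv2.imwrite("pics/w1.png",im)
E
```

```text
5.225 [0.44986977 0.33676823 0.28320969] [0.44947741 0.33716719 0.28311534]
[278.16950672 163.76749468]
[278.24751087 233.00357589]
[278.51107293 152.86135649]
[278.55816941 210.35858988]
[278.36653826 191.27074047]
```

View pics/w1.png

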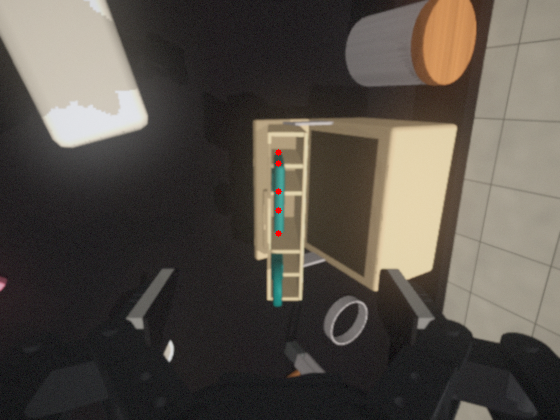

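The wrist view shows the teal blade edge-on at u≈278, from v≈163 to 233, and the predicted points land on it. I'll grasp it now.

```bash
python3 - <<'E'
from plan import *
from h import *
print(ctrl.move_l(foot+T[:,2]*.153,v=.12,contact_N=12), ctrl.state()["ft_force"])
ctrl.close(); s=ctrl.state(); print(s["time"],s["width"],s["eef_pos"],s["ft_force"])
f=ctrl.grab_frame("wrist"); cv2.imwrite("pics/w2.png",f["frame"])
E
```

```text
False [ 0.34012395 -0.52834137  1.29418441]
7.3333 0.007741343235439868 [0.52529674 0.33082458 0.15753824] [-4.92596524  0.01674079  3.32249266]
```

View pics/w2.png

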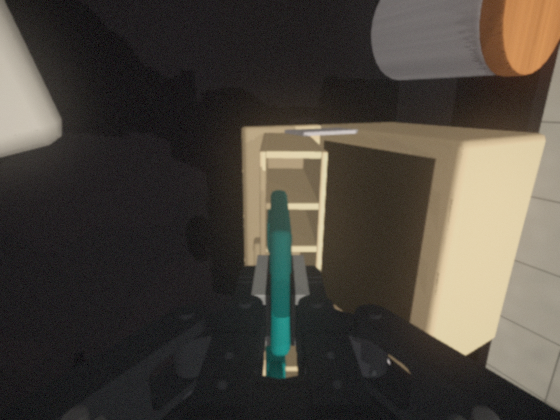

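The blade is held between the pads at about (280,270). I'll draw it out along the shaft.

```bash
python3 - <<'E'
from plan import *
from h import *
O=ctrl.state()["eef_rot"]
ctrl.move_l(foot+T[:,2]*(.153+.145),v=.12)
p=ctrl.state()["eef_pos"]; print(ctrl.state()["ft_force"],ctrl.state()["width"])
ctrl.move_l(p+[0,0,.09],v=.2)
O2=toolR(np.array([0,0,-1.]),Cr[:,1])
ctrl.goto(cup+[0,0,.36],O2)
ctrl.sleep(.3)
s=ctrl.state(); print(s["time"],s["width"],s["eef_pos"],cup)
fr={}
for n in("wrist","scene","top"):
    fr[n]=ctrl.grab_frame(n); cv2.imwrite(f"pics/{n}3.png",fr[n]["frame"])
pickle.dump((fr,s),open("f3.pkl","wb"))
crop(fr["scene"]["frame"],(120,180,270,350),4,"pics/s3c.png")
E
```

```text
[ 0.51663129  0.29977389 -1.41867264] 0.007509859462266902
11.525 0.007567991424028956 [ 0.42856021 -0.18111966  0.35998428] [ 0.42844173 -0.18142055  0.        ]
```

View pics/s3c.png

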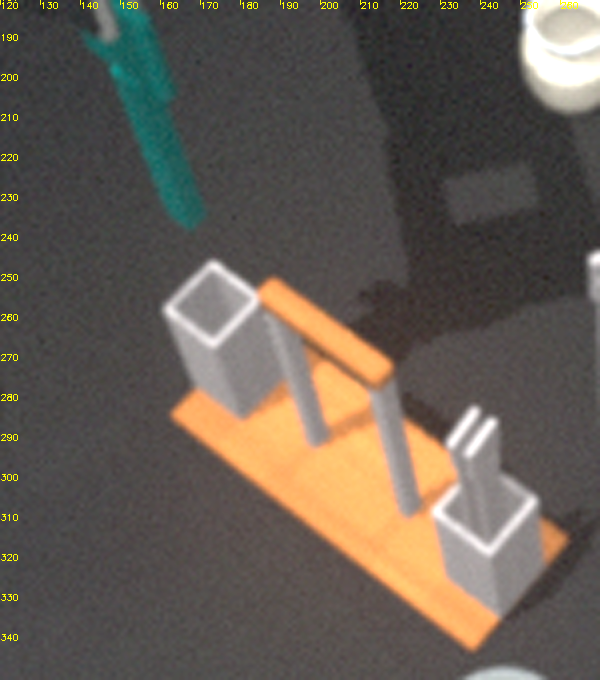

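View pics/wrist3.png

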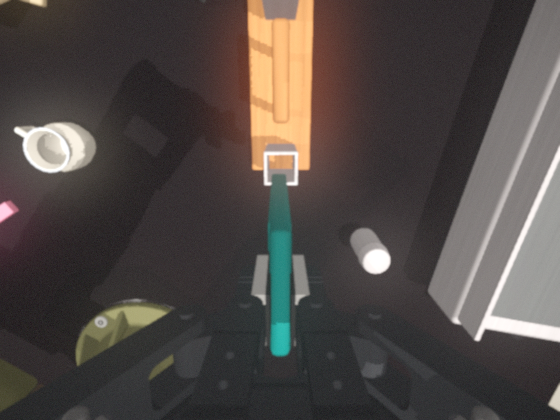

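View pics/top3.png

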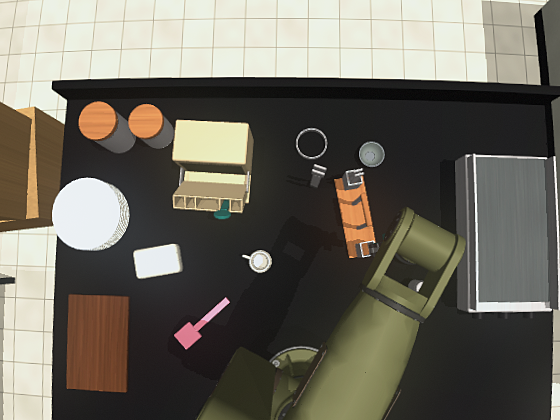

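```bash
python3 - <<'E'
from plan import *
from h import *
fr,s=pickle.load(open("f3.pkl","rb"))
c=cam(fr["wrist"]); print("rim pred",[proj(c,cup+Cr@[i*.018,j*.018,.108])[0].round(1).tolist() for i in(1,-1) for j in(1,-1)])
e=s["eef_pos"];sc=cam(fr["scene"])
for L in (.153,.156,.15):
  print(L,"foot corners scene",[proj(sc,e+Cr@[i*.01,j*.007,-L])[0].round(1).tolist() for i in(1,-1) for j in(1,-1)])
print("blade bottom",[proj(sc,e+Cr@[i*.03,0,-.018])[0].round(1).tolist() for i in(1,-1)],proj(sc,e+Cr@[-.01,0,-.018]))
crop(fr["wrist"]["frame"],(230,120,330,220),6,"pics/w3c.png")
crop(fr["scene"]["frame"],(130,150,210,250),6,"pics/s3d.png")
E
```

```text
rim pred [[293.2, 182.5], [265.4, 182.4], [293.6, 154.5], [265.0, 154.4]]
0.153 foot corners scene [[159.6, 233.6], [164.0, 229.4], [166.0, 238.4], [170.4, 234.1]]
0.156 foot corners scene [[159.9, 234.3], [164.3, 230.1], [166.3, 239.1], [170.7, 234.8]]
0.15 foot corners scene [[159.3, 232.9], [163.8, 228.6], [165.7, 237.7], [170.2, 233.4]]
blade bottom [[141.9, 190.8], [162.8, 205.8]] [[155.72261643 200.68918211]]
```

View pics/w3c.png

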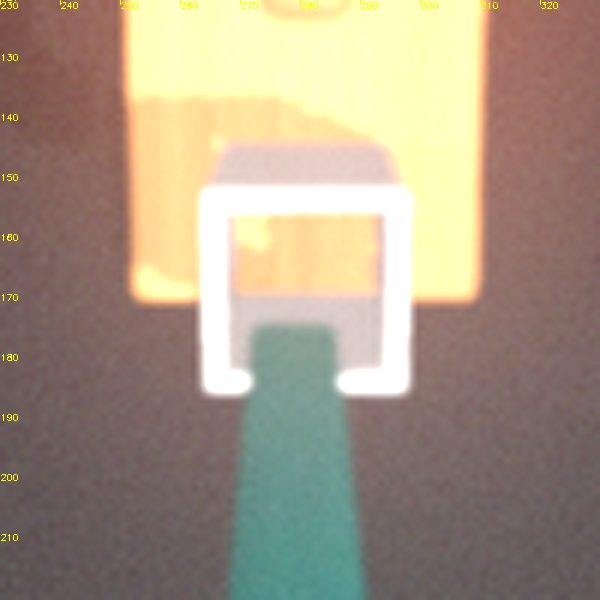

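View pics/s3d.png

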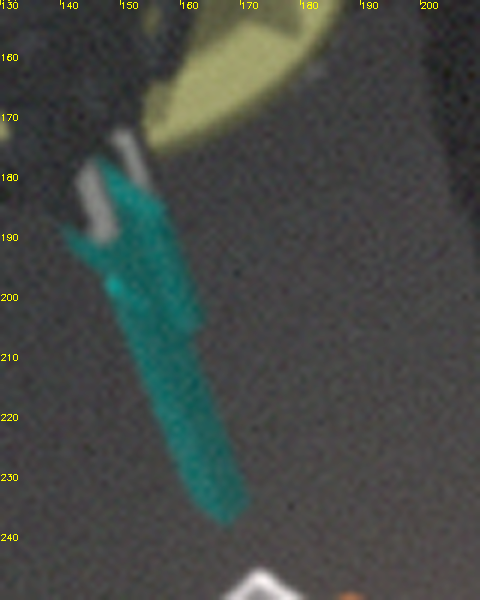

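The rim's inner edge in the wrist view runs from (267,156) to (292,182), and the foot in the scene view is at about (167,238). Both are within about 1 px of prediction, so I'll insert.

```bash
python3 - <<'E'
from plan import *
from h import *
ctrl.move_l(cup+[0,0,.28],v=.2)
print(ctrl.move_l(cup+[0,0,.162],v=.08,contact_N=6)); s=ctrl.state(); print(s["eef_pos"],s["ft_force"])
if s["eef_pos"][2]<.172:
    ctrl.gripper_open(); ctrl.sleep(.2)
    print(ctrl.move_l(cup+[0,0,.33],v=.15,contact_N=15)); ctrl.sleep(.3)
s=ctrl.state(); print(s["time"],s["eef_pos"],s["ft_force"])
fr={}
for n in("wrist","scene","top"):
    fr[n]=ctrl.grab_frame(n); cv2.imwrite(f"pics/{n}4.png",fr[n]["frame"])
pickle.dump(fr,open("f4.pkl","wb"))
crop(fr["scene"]["frame"],(140,210,270,350),4,"pics/s4c.png")
E
```

```text
False
[ 0.42860665 -0.18151014  0.16237991] [ 0.66718346 -0.06105316 -1.04503288]
False
16.35 [ 0.42840351 -0.18140565  0.32975302] [0.58202611 0.65332929 0.0588612 ]
```

View pics/s4c.png

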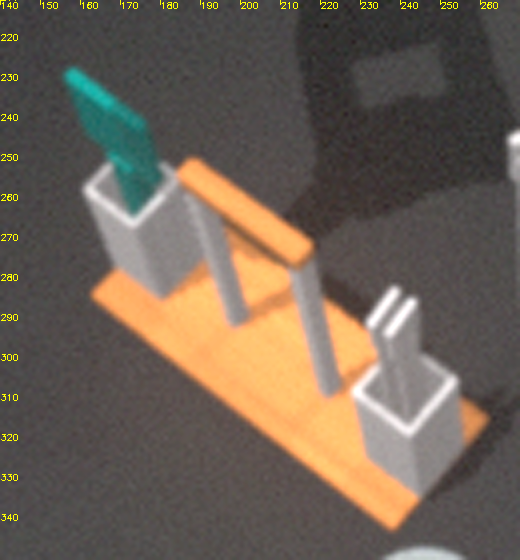

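View pics/wrist4.png

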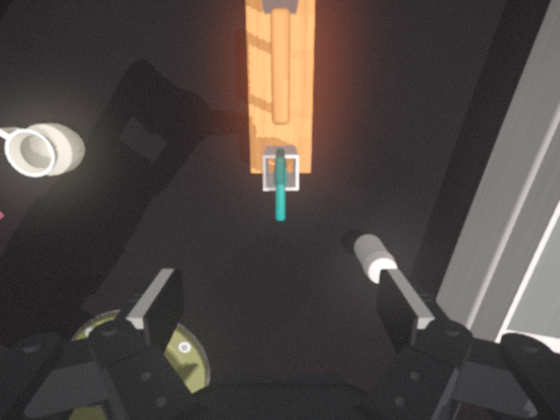

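The turner stands nearly upright in the +x cup (blade around (168,240) in the scene view) and the caddy has not moved. Next is the bar.

```bash
python3 - <<'E'
from plan import *
from h import *
O2=toolR(np.array([0,0,-1.]),Cr[:,1]); b=np.r_[cad[:2],0]
ctrl.goto(b+[0,0,.33],O2)
f=ctrl.grab_frame("wrist"); c=cam(f); cv2.imwrite("pics/w5.png",f["frame"])
print("bar pred",[proj(c,b+Cr@[i*.045,j*.008,.198])[0].round(1).tolist() for i in(1,-1) for j in(1,-1)])
crop(f["frame"],(200,90,360,260),4,"pics/w5c.png")
print(ctrl.state()["time"])
E
```

```text
bar pred [[287.3, 237.1], [270.8, 237.0], [288.2, 142.9], [270.2, 142.9]]
17.05
```

View pics/w5.png

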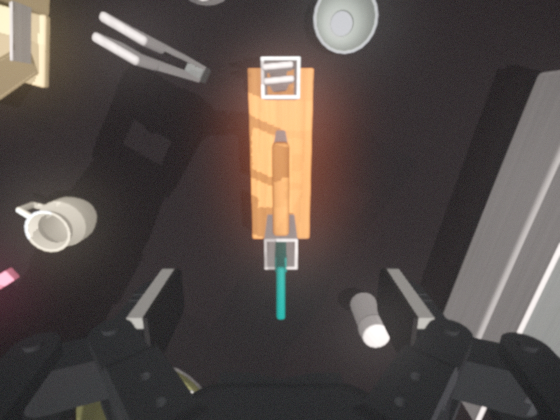

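The bar shows at u≈273–289, v≈142–235, within about 1 mm of prediction. I'll grip it, test with a small lift, then raise it.

```bash
python3 - <<'E'
from plan import *
from h import *
b=np.r_[cad[:2],0]
print(ctrl.move_l(b+[0,0,.171],v=.1,contact_N=10), ctrl.state()["eef_pos"])
ctrl.close(); ctrl.sleep(.2); s=ctrl.state(); print(s["width"],s["ft_force"])
ctrl.move_l(s["eef_pos"]+[0,0,.02],v=.04); ctrl.sleep(.2); s=ctrl.state(); print(s["width"],s["ft_force"],s["wrist_torque"],s["time"])
f=ctrl.grab_frame("scene"); crop(f["frame"],(120,190,290,350),4,"pics/s6.png")
E
```

```text
False [ 0.53177936 -0.16176942  0.17148433]
0.011964717960248495 [-1.75964063  1.51635375  4.92084563]
0.011775006288986596 [-0.29179847  0.75906387 -7.88452908] [-0.02352602  0.0494737  -0.02420117] 20.55
```

View pics/s6.png

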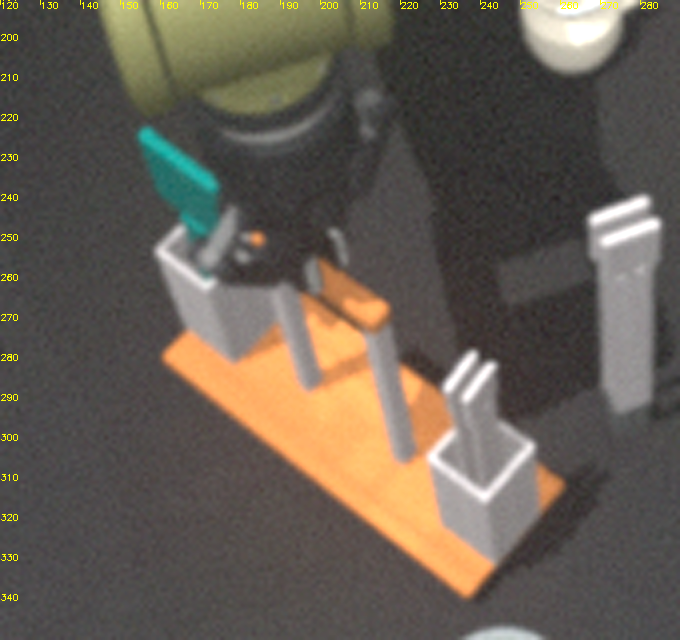

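The caddy is lifted level: the load is 7.9 N and the turner and tongs are standing. I'll raise it to about 110 mm.

```bash
python3 - <<'E'
from plan import *
from h import *
p=ctrl.state()["eef_pos"]
ctrl.move_l(np.r_[p[:2],.171+.11],v=.06); ctrl.sleep(1.0); s=ctrl.state(); print(s["width"],s["ft_force"],s["wrist_torque"],s["time"],s["eef_pos"],abs(s["joint_velocities"]).max())
fr={}
for n in("wrist","scene","top"):
    fr[n]=ctrl.grab_frame(n); cv2.imwrite(f"pics/{n}7.png",fr[n]["frame"])
sc=cam(fr["scene"]); h=s["eef_pos"][2]-.171; b=np.r_[s["eef_pos"][:2],h]
print("base corners pred (level)",[proj(sc,b+Cr@[i*.125,j*.045,.004])[0].round(1).tolist() for i,j in((1,1),(-1,1),(-1,-1))])
crop(fr["scene"]["frame"],(100,140,290,330),4,"pics/s7.png")
E
```

```text
0.011985291758403701 [ 0.13137493  0.38952246 -7.58419372] [-0.05127633  0.02223673 -0.00111286] 23.2417 [ 0.53155582 -0.16169926  0.28100011] 0.0024853909064744503
base corners pred (level) [[153.0, 263.2], [234.3, 325.7], [260.3, 295.7]]
```

View pics/s7.png

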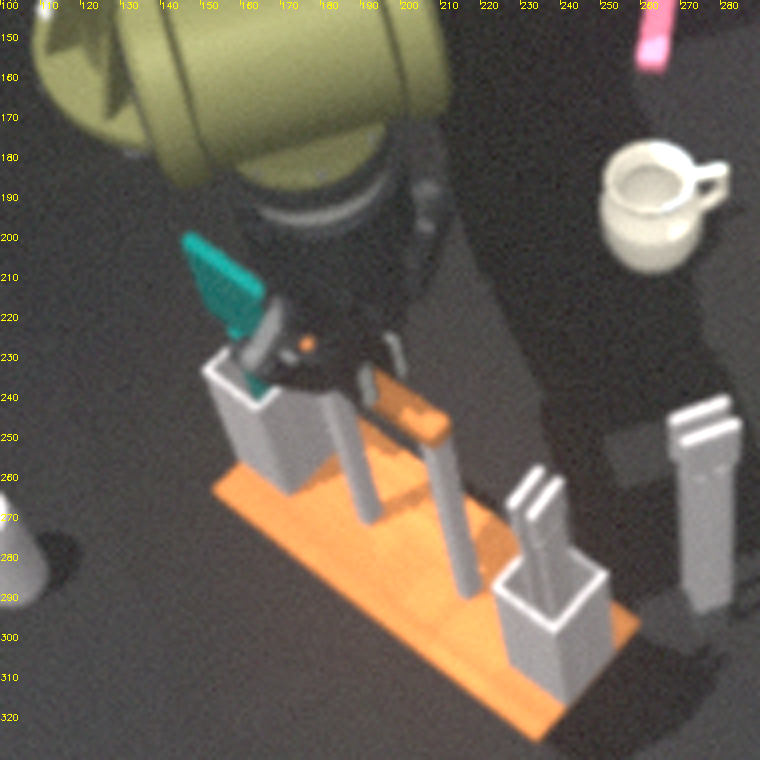

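View pics/wrist7.png

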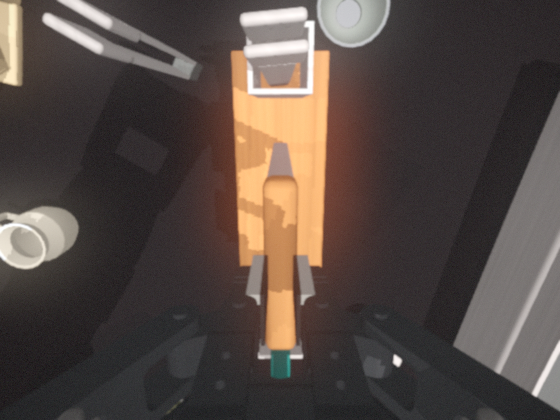

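The base corners are at (153,263), (234,326) and (259,296), matching the level prediction at 110 mm within about 1 px. The turner and tongs are standing and clear of the fingers, so I'm handing in.

```bash
python3 -c "
from plant import ctrl
print(ctrl.hand_in()); print(ctrl.state()['time'],ctrl.state()['width'])"
```

```text
the job is handed in; nothing more can be done
None
the job is handed in; nothing more can be done
```

I drew the turner out of the bin by its blade, stood it handle down in the caddy's empty cup and let go. Then I lifted the caddy by its bar and handed in, holding it still, at about 23.3 s of the 54 s allowed. The hand-in reports no verdict.

- **Caddy:** The last pictures showed it about 110 mm up. Its base corners were within about 1 px of where a level caddy would show.
- **Load and stillness:** The wrist carried a steady 7.6 N, and the fastest joint speed was about 0.002 rad/s.
- **Utensils:** The turner and tongs stood in their own cups, and the turner was clear of the fingers.
- **Everything else:** The bystanders and spoon looked unmoved in the pictures I viewed, but I did not measure them again.
- **One oddity:** The finger width read 12 mm on the 16 mm bar, and about 8 mm on the 9 mm blade. I took this as an offset in the reading, since both grips held without slipping. No other check failed or disagreed.

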